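# Hang a parts bin on the slatwall

### The job

Hang the small empty parts bin that has the metal hanger on the upper groove of the slatwall panel: tip its front up, feed the tongue into the groove, then swing it down until it hangs level with its back against the panel, and let go. Feel your way in rather than forcing it against the panel, and leave the other things on the bench where they are.

Things in the scene. Friction and masses are not known exactly. Their poses are not given: they have to be found in the camera images.
- bin_centre (a point): Centre (half-way up) of the loose grey bin, the only one with a hanger: 90 long (x), 50 wide (y), 50 mm tall, 0.1 to 0.2 kg, open top, walls 3 mm, front wall only 30 mm tall. Stands upright, underside 25 mm below this point. +x points out of its back (hanger side), -x out of its low front, +z up. Grasp across the 50 mm width.
- bin_heel (a point): Root of the steel hanger, an L 36 mm wide in y: where the underside of its neck meets the bin's rear face, (45, 0, 21.5) mm from bin_centre; bin's axes. From here the neck, 3.5 mm thick, runs 10 mm straight back (+x); at its end the tongue, 3.5 mm thick (x +6.5 to +10 mm), stands up to z = +16.5 mm. Hung, it is at the mouth's bottom on the panel's face.
- bin_tip (a point): Top of the hanger's tongue: (8.25, 0, 16.5) mm from bin_heel; bin's axes. The hanger is taller than the groove's mouth, so it enters only with the bin's front tipped up 0.5 to 0.8 rad. At 0.65 rad: bin_heel 2.5 mm above the true mouth's bottom, feed in to 11 mm out from the face, then on and up to 5 mm out, 8 mm up; swing level; lower about 5 mm until it rests.
- panel: Fixed upright grey slatwall panel, 340 wide (y), 24 mm thick. Origin on the bench under the middle of its front face; +x into the panel, -x out of its front, +z up. Lower board to 140 mm up, with a groove in which a small bin and a wire hook hang (up to 65 mm out). Above it, clamped to uprights, a 91 mm tall slat with the upper groove. Over 35 N on the panel is too much. Nothing moves in use.
- groove (a point): Nominal bottom front edge of the upper groove's mouth, mid-width, 195 mm up; panel's axes. The slat is clamped up to 12 mm higher or lower than this, not told: feel for it. From the true mouth's bottom: mouth 14 mm tall, lip 4 mm thick, cavity 18 mm deep from the face, roof 26 mm up, slat's flat top edge 50 mm up. Free from y -170 to +130 mm (then a hook, 65 mm out). Hung bin droops <0.07 rad.
- tray: Bystander: black open tray, 160 x 120 x 35 mm; origin at the centre of its underside.
- glue: Bystander: white glue bottle, 44 mm across, 120 mm tall; origin at the centre of its underside.
- driver: Bystander: screwdriver, 170 mm, lying along its x.
- wheel: Bystander: black rubber model-car wheel lying flat, 72 mm across, 34 mm tall; origin at the centre of its underside.
- board: Bystander: circuit board, 70 x 50 x 8 mm; origin at the centre of its underside.
- plain_bin: Bystander: grey bin 90 x 50 x 50 mm without any hanger, all four walls equally high; origin at the centre of its underside.
- pliers: Bystander: pliers lying flat, about 140 x 55 x 13 mm, along its x.
Not all that is in view belongs to the job. What is shaped like the part that bears bin_centre but purple or yellow is not meant.

How it is judged (in metres and radians):
On the way:
1. the hanger's tongue is fed into the upper groove with the bin's front tipped up (x of bin_tip in the frame of groove between 0.004 and 0.02 m and z of bin_tip in the frame of groove between -0.012 and 0.036 m and y of bin_tip in the frame of groove between -0.17 and 0.14 m and angle between bin_centre's own z axis and vertical above 0.25 rad), for 0.05 s.
At the end, for the whole second after the job is handed in: Bin hangs released and still in the upper groove's free stretch: heel at the groove (within 15.5 mm of its nominal height, at most 5 mm out from the face), tongue inside behind the lip, upright within 0.1 rad, square to the panel within 0.12 rad (x of bin_heel in the frame of groove between -0.005 and 0.002 m and z of bin_heel in the frame of groove between -0.0155 and 0.0155 m and y of bin_heel in the frame of groove between -0.155 and 0.125 m and x of bin_tip in the frame of groove above 0.003 m and angle between bin_centre's own z axis and vertical below 0.1 rad and angle between the x axis of bin_centre and the x axis of groove, either way round below 0.12 rad); the robot touches nothing.
It fails at once if the panel is pushed with more than 35 N (contact force between panel and anything else above 35 N).
It fails at once if a bystander is moved by more than 30 mm (distance of any of tray, glue, driver, wheel, board, plain_bin, pliers from where it was at the start of the episode above 0.03 m).
It also fails if it takes over 58 s, if anything falls off the work surface, if the arm or the gripper's body presses on something with over 40 N, if the wrist force passes 120 N, or if a joint passes its speed limit or range.

### The arm

A 6-joint arm with a two-finger parallel gripper is mounted at the origin on the work surface. World frame = base frame: x ahead of the robot, y to its left, z up, the work surface at z = 0. Lengths are in mm, angles in rad, forces in N, time in s.
With the tool pointing down it reaches from about 250 to 850 mm from the base axis. Payload 12.5 kg.
Tool frame: the origin (TCP) lies where the fingers leave the gripper's body, on its centre line; the fingertips stand 84 mm ahead of it and the grasp point (between the pads) lies 65 mm ahead of it; z points along the fingers, y is the line along which they close (so a half turn about z gives the same grasp; the last joint's range is limited). The gripper opens to 93 mm and grips with 3 to 60 N. Pads are 15 mm wide; open, the fingers measure 128 mm over their backs; the gripper's body (75 mm by 188 mm) begins 65 mm behind the grasp point.
Start: joints at [-1.252, 0.351, 1.652, -0, 1.139, -0.085], TCP at [216.121, -505.744, 302.733] pointing down, gripper open.
Joint ranges: [-2.75, 2.75], [-0.79, 2.1], [0.01, 2.65], [-1.57, 4.71], [0.07, 3.14], [-2.87, 2.87]. Speed limits (rad/s): [2.22, 2.22, 2.79, 3.14, 3.14, 3.14].

### API

Orientations are given as a 3x3 rotation matrix whose columns are the frame's x, y, z axes.
In Python, from workcell import monitor, get_image, calibration, r gives the robot as it stands.
- The arm moves only by the tool carry_out, never from a script. Its argument "commands" is text: rows parted by semicolons, each of 7 numbers parted by spaces: the opening in per cent of the stroke, from 0 (shut) to 100 (fully open), then the shift along the tool's x, y, z in mm, then the turn, a rotation vector about the tool's x, y, z in degrees. A call has 1 to 8 rows; each row is the pose to reach, as a shift and turn from the pose commanded when the call began, along the tool's axes at that moment; what a row does not reach only later rows make up. A row lasts 1/10 s, in which the tool goes at most 50 mm and 8.59 degrees, less where a joint would pass 70% of its speed; a pose out of reach is approached as far as the arm can. A call with a gripper value outside its range is refused whole. The fingers move at their own pace and stop on an object; "newtons" is the grip in N (left out, the last holds). Time passes only in rows, so rows that repeat a pose let the fingers close. It gives the time, the measured TCP pose, the force, the opening and the grip force at its end, in the units of the state.
- monitor.read_state(): the state, without advancing time (a new reading comes with each control period).
- get_image(name): name is "side" or "top" or "wrist"; returns the picture (400x640x3 uint8, red, green, blue); there is no depth.
- calibration(name): a dict with "mtx" (3x3 intrinsics, pixels), "dist_coeffs" ([k1, k2, p1, p2, k3] as OpenCV has them; the pictures are not rectified), "R" (3x3) and "t" (3): a world point X has camera coordinates R X + t; the wrist camera has in their place "hand_eye" (4x4, takes a point from camera to tool coordinates, whose origin is the TCP and whose axes are the flange's). Camera axes: x right, y down, z forward; pixel columns grow to the right and rows downward; lengths in mm; the calibration is good to about 2 mm. A picture is of the moment at which its call begins: read the wrist's pose just before it. calibration takes no time and is no camera call.
- r.finish_job(): hands the job in; it is judged then, once.
The state is a dict: "time": time; "joint_positions": joint angles; "joint_velocities": joint speeds; "tau": joint torques, N m; "ee_pos": TCP position; "orientation": TCP orientation; "wrist_force": force on the tool from outside, world axes, zero at the start; "torque": the same for the moment, N m; "grip_width": finger opening in mm; "grip_force": force on a finger pad.
Only numpy, scipy, OpenCV 4.12 (cv2) and the standard library are available. Lean on these libraries where they do the work, as an engineer would, in place of code of your own. Each camera call takes 0.05 s, during which the arm holds its last target. There are 200 camera calls.

## Working session

There is one attempt and no reset: what is moved stays moved. The work goes in short steps, Python scripts to look and compute and a tool call to move; the robot and the scene stay as the last step left them, time stands still between calls to the robot, and variables do not carry over. Pictures are saved under pics/ and viewed, at most 10 in all, crops included, and the job is handed in when it is done.

Besides the shell and the picture viewer there is one more tool, called after "Call:" by a JSON object that holds its "name" and its "arguments", one argument or row to a line. carry_out: Moves the arm, as the interface text tells. Its arguments: {"type":"object","properties":{"commands":{"type":"string"},"newtons":{"type":"number"}},"required":["commands"]}

```bash
mkdir -p pics; python3 - <<'E'
from workcell import monitor, get_image, calibration, r
import cv2,numpy as np
for n in("top","side"):
    im=get_image(n); cv2.imwrite(f"pics/{n}0.png",im[:,:,::-1])
    c=calibration(n); print(n,{k:np.round(v,4).tolist() for k,v in c.items()})
print({k:np.round(v,4).tolist() for k,v in calibration("wrist").items()})
print(monitor.read_state())
E
```

```text
top {'mtx': [[498.1048, 0.0, 318.9386], [0.0, 498.1048, 197.5821], [0.0, 0.0, 1.0]], 'dist_coeffs': [-0.0707, 0.0, 0.0, 0.0, 0.0], 'R': [[-0.008, -1.0, 0.0018], [-0.9957, 0.0078, -0.0925], [0.0925, -0.0025, -0.9957]], 't': [-85.4146, 480.2961, 1254.6403]}
side {'mtx': [[463.5931, 0.0, 320.3392], [0.0, 463.5931, 198.2107], [0.0, 0.0, 1.0]], 'dist_coeffs': [0.0462, 0.0, 0.0, 0.0, 0.0], 'R': [[-0.8278, -0.561, -0.0041], [-0.3692, 0.5503, -0.7489], [0.4224, -0.6184, -0.6627]], 't': [363.6768, 332.2357, 1214.5955]}
{'mtx': [[339.0548, 0.0, 325.8328], [0.0, 339.0548, 203.6944], [0.0, 0.0, 1.0]], 'dist_coeffs': [-0.0222, 0.0, 0.0, 0.0, 0.0], 'hand_eye': [[0.0013, -0.9564, -0.2921, 81.0556], [1.0, 0.0009, 0.0015, -0.2392], [-0.0012, -0.2922, 0.9564, -82.5834], [0.0, 0.0, 0.0, 1.0]]}
{'time': 0.1, 'joint_positions': array([-1.25161153e+00,  3.51147338e-01,  1.65234018e+00, -2.72309192e-06,
        1.13915506e+00, -8.45650730e-02]), 'joint_velocities': array([ 0.00022979, -0.00111565, -0.00251849,  0.00161421,  0.00036716,
       -0.00077914]), 'tau': array([ 2.63515794e-04, -4.98030353e+01, -2.85706365e+01,  6.99902256e-02,
        2.38552195e-02, -3.11283782e-05]), 'ee_pos': array([ 216.04730561, -505.54267123,  302.28198099]), 'orientation': array([[ 9.19593820e-01,  3.92870329e-01, -3.31807834e-04],
       [ 3.92870460e-01, -9.19593285e-01,  9.96120894e-04],
       [ 8.62180872e-05, -1.04638411e-03, -9.99999449e-01]]), 'wrist_force': array([ 0.4741841 ,  0.78051431, -0.01950828]), 'torque': array([ 2.68440526e-02,  7.87653163e-05, -3.36448545e-02]), 'grip_force': 0.0, 'grip_width': 93.10738418057035}
```

View pics/top0.png

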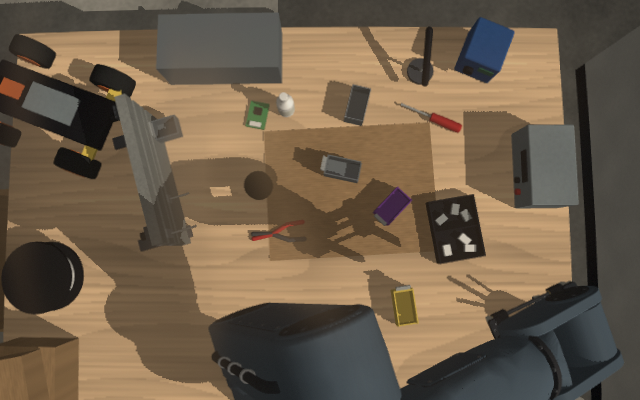

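View pics/side0.png

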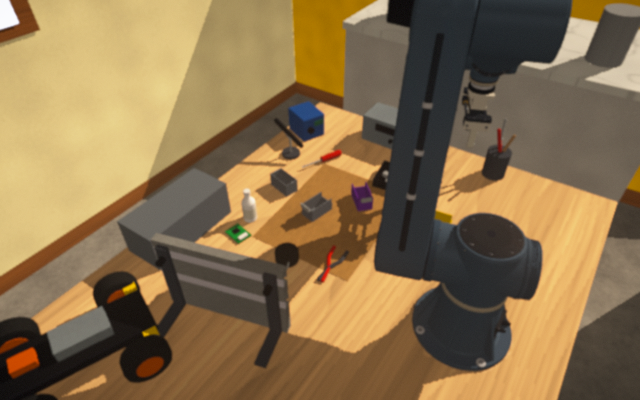

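```bash
cat > h.py <<'E'
import cv2,numpy as np
from workcell import monitor,get_image,calibration
def ray(c,u,v):
    p=cv2.undistortPoints(np.array([[[u,v]]],float),c["mtx"],c["dist_coeffs"])[0,0]
    return np.array([p[0],p[1],1.])
def world(n,u,v,z,T=None):
    c={k:np.array(x,float) for k,x in calibration(n).items()}
    d=ray(c,u,v)
    if n=="wrist":
        H=T@c["hand_eye"]; o=H[:3,3]; d=H[:3,:3]@d
    else: o=-c["R"].T@c["t"]; d=c["R"].T@d
    return o+d*(z-o[2])/d[2]
def pose():
    s=monitor.read_state(); T=np.eye(4); T[:3,:3]=s["orientation"]; T[:3,3]=s["ee_pos"]; return T
E
python3 - <<'E'
import cv2,numpy as np
a=cv2.imread("pics/top0.png")
x=cv2.resize(a[75:195,310:390],None,fx=5,fy=5,interpolation=cv2.INTER_CUBIC)
y=cv2.resize(a[85:265,105:205],None,fx=3.333,fy=3.333,interpolation=cv2.INTER_CUBIC)
cv2.imwrite("pics/c1.png",np.hstack([x[:600],cv2.resize(y,(333,600))]))
E
```

```text
(no output)
```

View pics/c1.png

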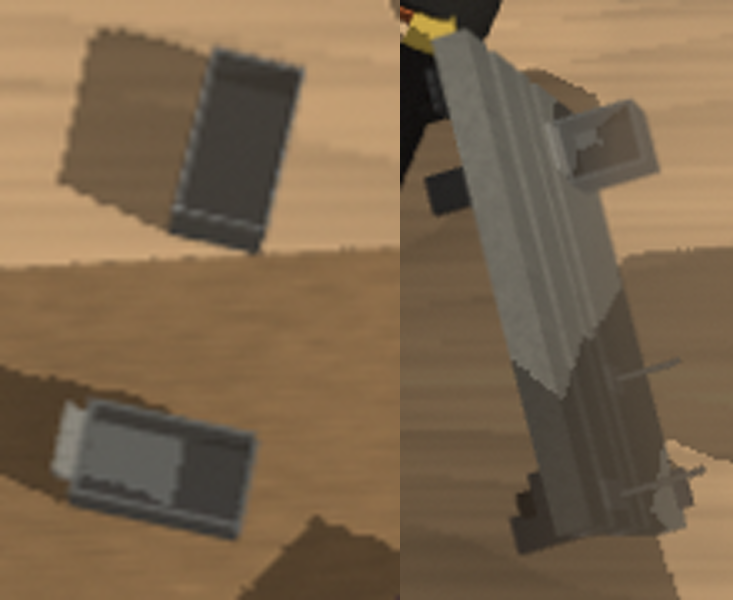

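```bash
python3 - <<'E'
from h import *
f=lambda u,v,z:np.round(world("top",u,v,z),0)[:2]
for n,x,y,z in[("backL",90,400,50),("backR",70,500,50),("frR",255,435,30),("frL",238,538,30)]: print(n,f(310+x/5,75+y/5,z))
for n,x,y in[("A",35,40),("B",155,535),("C",75,40),("D",188,530)]: print(n,f(105+x/3.333,85+y/3.333,245))
for u,v in[(430,230),(392,205),(258,185),(275,230),(286,105)]: print(f(u,v,20))
c=calibration("side")
E
```

```text
backL [ 585. -113.]
backR [ 534. -102.]
frR [ 570. -198.]
frL [ 517. -188.]
A [683. 355.]
B [360. 266.]
C [683. 328.]
D [363. 245.]
[ 394. -373.]
[ 459. -277.]
[514.  68.]
[398.  24.]
[724.  -5.]
```

```bash
cat >> h.py <<'E'
from scipy.spatial.transform import Rotation as Ro
def toolR(phi,lean):  # phi: bin/panel x heading deg; lean deg: gripper leans toward -x
    B=Ro.from_euler("z",phi,degrees=True).as_matrix(); a=np.radians(lean)
    x=np.array([np.cos(a),0,np.sin(a)]); z=np.array([np.sin(a),0,-np.cos(a)])
    return B@np.column_stack([x,np.cross(z,x),z])
def cmd(R,p,T=None):
    T=pose() if T is None else T
    s=T[:3,:3].T@(np.asarray(p)-T[:3,3]); w=Ro.from_matrix(T[:3,:3].T@R).as_rotvec(degrees=True)
    print("shift",np.round(s,1),"turn",np.round(w,2),"|",round(np.linalg.norm(s)),round(np.linalg.norm(w)))
def binG(c,phi,off): return np.asarray(c)+Ro.from_euler("z",phi,degrees=True).apply(off)
E
python3 - <<'E'
from h import *
R=toolR(79,35); G=binG([552,-150,25],79,[-5,0,3]); p=G-R[:,2]*190; print(p); cmd(R,p)
E
```

```text
[ 530.25168174 -261.88539804  183.63888841]
shift [ 384.7 -100.5  118.8] turn [ 16.99  32.12 -54.08] | 415 65
```

Call:
{"name": "carry_out", "arguments": {
  "commands": "100 385 -100 119 17 32 -54;100 385 -100 119 17 32 -54;100 385 -100 119 17 32 -54;100 385 -100 119 17 32 -54;100 385 -100 119 17 32 -54;100 385 -100 119 17 32 -54;100 385 -100 119 17 32 -54;100 385 -100 119 17 32 -54",
  "newtons": 40
}}

```text
time: 0.9
ee_pos: [520.5, -270.2, 187.0]
orientation: [[0.154, 0.982, 0.108], [0.804, -0.188, 0.564], [0.574, -0.0, -0.819]]
wrist_force: [0.8, -1.4, 0.6]
grip_width: 93.0
grip_force: 0.0
```

```bash
python3 - <<'E'
from h import *
T=pose(); np.save("T1.npy",T); im=get_image("wrist"); print(T,pose()[:3,3])
cv2.imwrite("pics/w1.png",im[:,:,::-1])
E
```

```text
[[ 1.53813872e-01  9.82196800e-01  1.07845904e-01  5.20537719e+02]
 [ 8.04201820e-01 -1.87854854e-01  5.63888275e-01 -2.70224004e+02]
 [ 5.74108636e-01 -3.96662022e-06 -8.18779137e-01  1.87013808e+02]
 [ 0.00000000e+00  0.00000000e+00  0.00000000e+00  1.00000000e+00]] [ 523.93123744 -265.73582236  184.67013937]
```

View pics/w1.png

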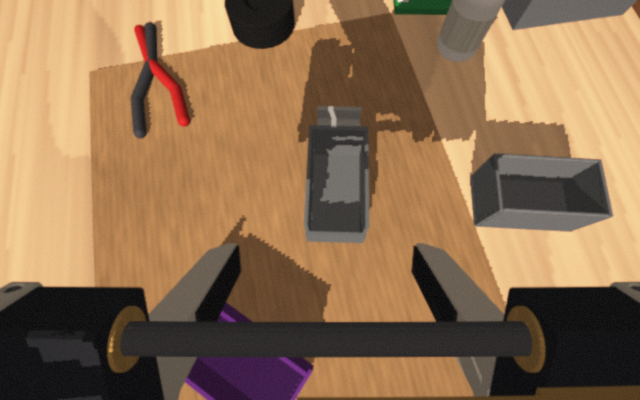

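```bash
python3 - <<'E'
from h import *
T=np.load("T1.npy")
f=lambda u,v,z:world("wrist",u,v,z,T)
bl,br=f(308,126,50),f(369,125,50); fl,fr=f(307,233,30),f(368,233,30)
print(bl,br,fl,fr,np.linalg.norm(bl-br),np.linalg.norm(fl-fr))
d=(bl+br-fl-fr)/2; print(np.linalg.norm(d[:2]),np.degrees(np.arctan2(d[1],d[0])))
e=bl-br+fl-fr; phi=np.degrees(np.arctan2(-e[0],e[1]));print("phi from width",phi)
print((bl+br+fl+fr)/4)
E
```

```text
[537.11021801 -99.97858118  50.        ] [ 587.93892776 -108.60864024   50.        ] [ 520.38475263 -186.07848157   30.        ] [ 569.50704416 -195.40697858   30.        ] 51.556140809381496 50.000203811882734
88.21825228355628 78.5061083066228
phi from width 79.81414182777057
[ 553.73523564 -147.51817039   40.        ]
```

```bash
python3 - <<'E'
from h import *
R=toolR(79.3,35); G=binG([553.5,-147.5,25],79.3,[-5,0,3]); print(pose()[:3,3])
cmd(R,G-R[:,2]*140); cmd(R,G-R[:,2]*65)
E
```

```text
[ 523.93123744 -265.73582236  184.67013937]
shift [ 5.4  7.3 55.3] turn [-0.16 -0.28  0.14] | 56 0
shift [  5.1   7.5 130.3] turn [-0.16 -0.28  0.14] | 131 0
```

Call:
{"name": "carry_out", "arguments": {
  "commands": "100 5 7 28 0 0 0;100 5 7 55 0 0 0;100 5 7 55 0 0 0;100 5 7 55 0 0 0;100 5 7 55 0 0 0"
}}

```text
time: 1.45
ee_pos: [533.1, -239.0, 146.9]
orientation: [[0.158, 0.981, 0.111], [0.806, -0.193, 0.56], [0.571, 0.001, -0.821]]
wrist_force: [1.2, 0.2, -0.2]
grip_width: 92.9
grip_force: 0.0
```

```bash
python3 - <<'E'
from h import *
R=toolR(79.3,35); G=binG([553.5,-147.5,25],79.3,[-5,0,3]); print(pose()[:3,3])
cmd(R,G-R[:,2]*65)
E
```

```text
[ 533.13634523 -238.98195625  146.93252904]
shift [ 4.7  2.6 83.3] turn [ 0.26  0.19 -0.32] | 83 0
```

Call:
{"name": "carry_out", "arguments": {
  "commands": "100 5 3 30 0 0 0;100 5 3 60 0 0 0;100 5 3 83 0 0 0;100 5 3 83 0 0 0;100 5 3 83 0 0 0;100 5 3 83 0 0 0"
}}

```text
time: 2.05
ee_pos: [546.3, -189.2, 82.1]
orientation: [[0.157, 0.981, 0.111], [0.806, -0.193, 0.56], [0.571, 0.001, -0.821]]
wrist_force: [-0.7, 0.4, 0.1]
grip_width: 93.2
grip_force: 0.0
```

```bash
python3 - <<'E'
from h import *
R=toolR(79.3,35); G=binG([553.5,-147.5,25],79.3,[-5,0,3]); print(pose()[:3,3],monitor.read_state()["joint_velocities"])
cmd(R,G-R[:,2]*65)
E
```

```text
[ 546.2845073  -189.24172496   82.06381254] [-0.00010227  0.00325882  0.00408826  0.00252979 -0.00381746 -0.00110198]
shift [-0.4 -0.7  0.7] turn [ 0.31  0.2  -0.29] | 1 0
```

Call:
{"name": "carry_out", "arguments": {
  "commands": "0 0 0 0 0 0 0;0 0 0 0 0 0 0;0 0 0 0 0 0 0;0 0 0 0 0 0 0;0 0 0 0 0 0 0;0 0 0 0 0 0 0;0 0 0 0 0 0 0;0 0 0 0 0 0 0",
  "newtons": 40
}}

```text
time: 2.85
ee_pos: [545.8, -187.8, 80.5]
orientation: [[0.158, 0.981, 0.109], [0.805, -0.192, 0.561], [0.572, -0.001, -0.821]]
wrist_force: [-0.6, -0.1, 0.2]
grip_width: 49.9
grip_force: 39.9
```

```bash
cat >> h.py <<'E'
import os,json
def grasp(c=(553.5,-147.5,25)):
    T=pose(); y=T[:3,1]; phi=np.arctan2(y[0],-y[1])  # bin y = -tool y = (-sin,cos)
    B=np.eye(4); B[:3,:3]=Ro.from_euler("z",phi).as_matrix(); B[:3,3]=c
    np.save("grasp.npy",np.linalg.inv(T)@B); print("phi",np.degrees(phi))
PAN=json.load(open("pan.json")) if os.path.exists("pan.json") else dict(x=523,y=287,phi=105.2,gz=195)
def PT():
    P=np.eye(4); P[:3,:3]=Ro.from_euler("z",PAN["phi"],degrees=True).as_matrix(); P[:3,3]=[PAN["x"],PAN["y"],PAN["gz"]]; return P
HEEL=np.array([45,0,21.5])
def heel():  # heel in groove frame, tip angle
    B=np.linalg.inv(PT())@pose()@np.load("grasp.npy"); e=Ro.from_matrix(B[:3,:3]).as_euler("ZYX")
    return np.round(B[:3,3]+B[:3,:3]@HEEL,1),np.round(e,3)
def go(h,tip):  # command to bring the heel to h (groove frame) with front tipped up by tip
    B=np.eye(4); B[:3,:3]=Ro.from_euler("y",tip).as_matrix(); B[:3,3]=np.array(h)-B[:3,:3]@HEEL
    T=PT()@B@np.linalg.inv(np.load("grasp.npy")); cmd(T[:3,:3],T[:3,3])
E
python3 - <<'E'
from h import *
grasp(); print(heel()); go([-110,0,75],0)
R=pose()[:3,:3]; print("lift",R.T@[0,0,150])
E
```

```text
phi 78.94567390916637
(array([-386.9,   64.6, -148.5]), array([-0.458,  0.   ,  0.   ]))
shift [362.3 -26.7 -20. ] turn [ 1.501e+01 -2.000e-02 -2.154e+01] | 364 26
lift [  85.73245426   -0.1344613  -123.08504461]
```

Call:
{"name": "carry_out", "arguments": {
  "commands": "0 29 0 -41 0 0 0;0 57 0 -82 0 0 0;0 86 0 -123 0 0 0;0 150 -5 -105 3 0 -4;0 200 -10 -85 6 0 -8;0 250 -15 -65 9 0 -13;0 300 -20 -45 12 0 -17;0 330 -24 -33 14 0 -20"
}}

```text
time: 3.65
ee_pos: [569.7, 54.8, 294.1]
orientation: [[-0.191, 0.972, -0.135], [0.798, 0.234, 0.556], [0.572, -0.002, -0.82]]
wrist_force: [1.0, 0.7, -1.6]
grip_width: 49.6
grip_force: 39.9
```

```bash
python3 - <<'E'
from h import *
print(heel()); go([-110,0,75],0)
E
```

```text
(array([-150.3,   13.5,   65.1]), array([-0.029, -0.   ,  0.001]))
shift [39.1 14.8 15.1] turn [ 0.9  -0.02 -1.39] | 44 2
```

Call:
{"name": "carry_out", "arguments": {
  "commands": "0 15 5 10 1 0 -1;0 15 5 10 1 0 -1;0 15 5 10 1 0 -1;0 15 5 10 1 0 -1;0 15 5 10 1 0 -1"
}}

```text
time: 4.15
ee_pos: [570.5, 70.4, 293.8]
orientation: [[-0.204, 0.968, -0.15], [0.795, 0.253, 0.552], [0.572, -0.007, -0.82]]
wrist_force: [0.1, -0.2, -1.6]
grip_width: 49.5
grip_force: 39.9
```

```bash
python3 - <<'E'
from h import *
print(heel()); T=pose(); np.save("T2.npy",T); im=get_image("wrist"); print(heel())
cv2.imwrite("pics/w2.png",im[:,:,::-1])
E
```

```text
(array([-135.4,   10.4,   64.8]), array([-0.01 , -0.001,  0.006]))
(array([-135.4,   10.4,   64.9]), array([-0.01 , -0.001,  0.005]))
```

View pics/w2.png

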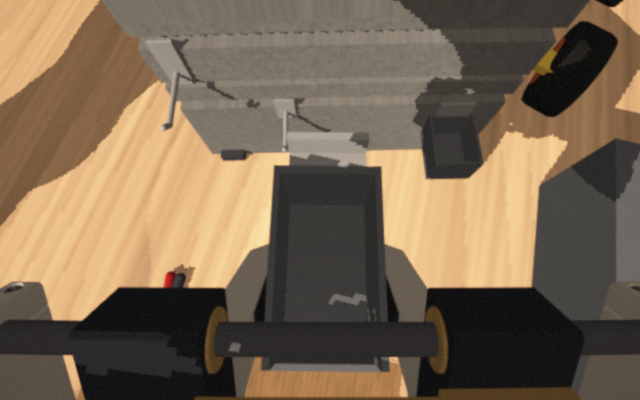

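```bash
python3 - <<'E'
from h import *
T=np.load("T2.npy"); f=lambda u,v,z:world("wrist",u,v,z,T)
a,b=f(218,154,0),f(487,149,0); d=a-b; print(a,b,np.linalg.norm(d))
print("phi",np.degrees(np.arctan2(-d[0],d[1]))%180, "mid",(a+b)/2)
im=cv2.imread("pics/w2.png")
cv2.imwrite("pics/c2.png",cv2.resize(im[0:175,90:340+90+100],(792,315),interpolation=cv2.INTER_CUBIC))
E
```

```text
[372.66446087 247.59466332   0.        ] [718.78983315 345.15226365   0.        ] 359.6112605497579
phi 105.74082221272992 mid [545.72714701 296.37346349   0.        ]
```

View pics/c2.png

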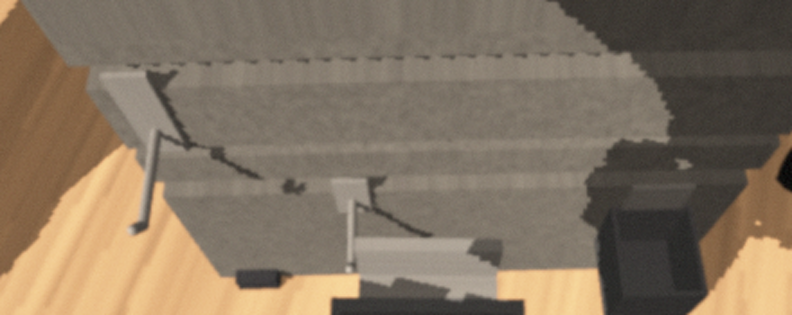

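```bash
echo '{"x":523.6,"y":290.4,"phi":105.5,"gz":195}'>pan.json; python3 - <<'E'
from h import *
print(heel()); go([-40,0,74],0); go([-6,0,70],0)
E
```

```text
(array([-138.4,   12.6,   64.9]), array([-0.015, -0.001,  0.005]))
shift [86.2 12.1 48.8] turn [ 0.23 -0.04 -0.88] | 100 1
shift [111.8  11.6  71.6] turn [ 0.23 -0.04 -0.88] | 133 1
```

Call:
{"name": "carry_out", "arguments": {
  "commands": "0 43 6 24 0 0 -0.5;0 86 12 49 0.2 0 -0.9;0 100 12 61 0.2 0 -0.9;0 112 12 72 0.2 0 -0.9;0 112 12 72 0.2 0 -0.9;0 112 12 72 0.2 0 -0.9;0 112 12 72 0.2 0 -0.9"
}}

```text
time: 4.9
ee_pos: [548.8, 202.1, 298.9]
orientation: [[-0.219, 0.964, -0.153], [0.79, 0.268, 0.551], [0.572, -0.0, -0.82]]
wrist_force: [0.5, 0.3, -1.1]
grip_width: 50.0
grip_force: 39.9
```

```bash
python3 - <<'E'
from h import *
print(heel(),monitor.read_state()["wrist_force"]); go([-6,0,70],0); go([-6,0,60],0)
E
```

```text
(array([-5.7, -0.5, 69.9]), array([ 0.   , -0.   , -0.001])) [ 0.45293096  0.27885888 -1.06952908]
shift [-0.2 -0.5 -0.3] turn [ 0.03 -0.03  0.04] | 1 0
shift [-5.9 -0.5  7.9] turn [ 0.03 -0.03  0.04] | 10 0
```

```bash
python3 - <<'E'
from h import *
T=np.load("T2.npy");P=np.linalg.inv(PT())
for n,u,v in[("mouthtop",90+420/1.8,55/1.8),("mouthbot",90+420/1.8,81/1.8),("slatbot",90+420/1.8,143/1.8),("lower",90+500/1.8,178/1.8)]:
    a,b=[P@np.append(world("wrist",u,v,z,T),1) for z in(100,220)]
    s=a[0]/(a[0]-b[0]); print(n,(a+s*(b-a))[:3])
E
```

```text
mouthtop [ 0.         13.52799459  9.27448539]
mouthbot [ 0.         13.72515588 -5.4684871 ]
slatbot [  0.          14.293166   -47.88346737]
lower [  0.         -30.06506344 -78.89362238]
```

Call:
{"name": "carry_out", "arguments": {
  "commands": "0 -5 0 7.5 0 0 0;0 -10.3 0 14.8 0 0 0;0 -10.3 0 14.8 0 0 0;0 -10.3 0 14.8 0 0 0"
}}

```text
time: 5.3
ee_pos: [548.3, 203.1, 280.5]
orientation: [[-0.22, 0.963, -0.154], [0.79, 0.269, 0.551], [0.572, -0.001, -0.82]]
wrist_force: [-0.0, 0.2, -1.2]
grip_width: 49.9
grip_force: 39.9
```

Call:
{"name": "carry_out", "arguments": {
  "commands": "0 -0.9 0 1.2 0 0 0;0 -1.7 0 2.5 0 0 0;0 -1.7 0 2.5 0 0 0"
}}

```text
time: 5.6
ee_pos: [548.2, 203.3, 277.8]
orientation: [[-0.221, 0.963, -0.154], [0.79, 0.269, 0.551], [0.572, -0.0, -0.82]]
wrist_force: [-0.1, -0.5, -0.3]
grip_width: 49.9
grip_force: 39.9
```

```bash
python3 - <<'E'
from h import *
print(heel(),monitor.read_state()["wrist_force"])
E
```

```text
(array([-4.4, -0.2, 48.9]), array([ 0.002, -0.001, -0.001])) [-0.05319426 -0.51707793 -0.33861354]
```

Call:
{"name": "carry_out", "arguments": {
  "commands": "0 -0.4 0 0.6 0 0 0;0 -0.8 0 1.2 0 0 0;0 -0.8 0 1.2 0 0 0"
}}

```text
time: 5.9
ee_pos: [548.3, 203.3, 276.4]
orientation: [[-0.22, 0.963, -0.154], [0.79, 0.269, 0.551], [0.572, -0.0, -0.82]]
wrist_force: [0.1, 1.1, -0.7]
grip_width: 50.0
grip_force: 39.9
```

Call:
{"name": "carry_out", "arguments": {
  "commands": "0 -0.4 0 0.6 0 0 0;0 -0.8 0 1.2 0 0 0;0 -0.8 0 1.2 0 0 0"
}}

```text
time: 6.2
ee_pos: [548.3, 203.4, 274.9]
orientation: [[-0.22, 0.963, -0.154], [0.79, 0.269, 0.551], [0.572, -0.0, -0.82]]
wrist_force: [0.2, -0.5, -2.2]
grip_width: 49.7
grip_force: 39.9
```

Heel is now about +46; next steps.

Call:
{"name": "carry_out", "arguments": {
  "commands": "0 -0.4 0 0.6 0 0 0;0 -0.7 0 1 0 0 0;0 -0.7 0 1 0 0 0"
}}

```text
time: 6.5
ee_pos: [548.3, 203.4, 273.7]
orientation: [[-0.22, 0.963, -0.154], [0.79, 0.269, 0.551], [0.572, -0.0, -0.82]]
wrist_force: [0.0, 0.3, -1.9]
grip_width: 49.7
grip_force: 39.9
```

Call:
{"name": "carry_out", "arguments": {
  "commands": "0 -0.4 0 0.6 0 0 0;0 -0.7 0 1 0 0 0;0 -0.7 0 1 0 0 0"
}}

```text
time: 6.8
ee_pos: [548.3, 203.4, 272.8]
orientation: [[-0.221, 0.963, -0.154], [0.79, 0.269, 0.551], [0.572, 0.0, -0.82]]
wrist_force: [-0.9, 0.2, 0.9]
grip_width: 49.9
grip_force: 39.9
```

Call:
{"name": "carry_out", "arguments": {
  "commands": "0 -0.4 0 0.6 0 0 0;0 -0.7 0 1 0 0 0;0 -0.7 0 1 0 0 0"
}}

```text
time: 7.1
ee_pos: [548.5, 203.5, 272.3]
orientation: [[-0.221, 0.963, -0.153], [0.789, 0.269, 0.552], [0.573, 0.001, -0.82]]
wrist_force: [-2.6, -1.3, 7.8]
grip_width: 49.9
grip_force: 39.9
```

```bash
python3 - <<'E'
from h import *
print(heel(),monitor.read_state()["wrist_force"])
E
```

```text
(array([-4.3, -0.5, 43.4]), array([ 0.002, -0.002, -0.002])) [-2.57861821 -1.34284025  7.83660111]
```

Call:
{"name": "carry_out", "arguments": {
  "commands": "0 0.9 0 -1.3 0 0 0;0 1.7 0 -0.7 0 0 0;0 2.5 0 -0.2 0 0 0;0 2.5 0 -0.2 0 0 0"
}}

```text
time: 7.5
ee_pos: [547.6, 205.3, 272.8]
orientation: [[-0.22, 0.963, -0.154], [0.79, 0.269, 0.551], [0.572, -0.0, -0.82]]
wrist_force: [-0.2, -0.3, -0.8]
grip_width: 49.7
grip_force: 39.9
```

Call:
{"name": "carry_out", "arguments": {
  "commands": "0 0.4 0 0.3 0 0 0;0 0.8 0 0.6 0 0 0;0 0.8 0 0.6 0 0 0"
}}

```text
time: 7.8
ee_pos: [547.5, 206.2, 272.9]
orientation: [[-0.22, 0.963, -0.154], [0.79, 0.269, 0.551], [0.572, -0.0, -0.82]]
wrist_force: [-0.6, 0.0, -0.4]
grip_width: 49.8
grip_force: 39.9
```

Call:
{"name": "carry_out", "arguments": {
  "commands": "0 0.4 0 0.3 0 0 0;0 0.8 0 0.6 0 0 0;0 0.8 0 0.6 0 0 0"
}}

```text
time: 8.1
ee_pos: [547.2, 207.2, 272.9]
orientation: [[-0.221, 0.963, -0.154], [0.79, 0.269, 0.551], [0.572, 0.0, -0.82]]
wrist_force: [-0.2, -0.1, -1.9]
grip_width: 49.7
grip_force: 39.9
```

```bash
python3 - <<'E'
from h import *
print(heel(),PT()[:3,:3].T@monitor.read_state()["wrist_force"])
E
```

```text
(array([-0.4, -0.2, 43.9]), array([ 0.002, -0.001, -0.001])) [-0.03384406  0.20486354 -1.93372428]
```

Call:
{"name": "carry_out", "arguments": {
  "commands": "0 0.4 0 0.3 0 0 0;0 0.8 0 0.6 0 0 0;0 0.8 0 0.6 0 0 0"
}}

```text
time: 8.4
ee_pos: [546.9, 208.2, 272.9]
orientation: [[-0.221, 0.963, -0.154], [0.79, 0.269, 0.551], [0.572, 0.0, -0.82]]
wrist_force: [0.4, 0.6, -1.6]
grip_width: 49.8
grip_force: 39.9
```

Call:
{"name": "carry_out", "arguments": {
  "commands": "0 0.4 0 0.3 0 0 0;0 0.8 0 0.6 0 0 0;0 0.8 0 0.6 0 0 0"
}}

```text
time: 8.7
ee_pos: [546.8, 208.8, 272.9]
orientation: [[-0.221, 0.963, -0.153], [0.79, 0.269, 0.551], [0.572, 0.0, -0.821]]
wrist_force: [0.2, -4.0, -0.6]
grip_width: 49.6
grip_force: 39.9
```

Call:
{"name": "carry_out", "arguments": {
  "commands": "0 0.4 0 0.3 0 0 0;0 0.8 0 0.6 0 0 0;0 0.8 0 0.6 0 0 0"
}}

```text
time: 9.0
ee_pos: [546.8, 209.0, 273.0]
orientation: [[-0.221, 0.963, -0.153], [0.791, 0.269, 0.55], [0.571, 0.001, -0.821]]
wrist_force: [1.0, -12.4, 2.2]
grip_width: 49.9
grip_force: 39.9
```

```bash
python3 - <<'E'
from h import *
print(heel(),PT()[:3,:3].T@monitor.read_state()["wrist_force"])
E
```

```text
(array([ 1.4, -0.3, 43.9]), array([ 0.002,  0.001, -0.002])) [-12.24317754   2.36228907   2.1910313 ]
```

```bash
echo '{"x":523.3,"y":291.5,"phi":105.5,"gz":188.8}'>pan.json; python3 - <<'E'
from h import *
print(heel()); go([-40,0,51],0); 
for k in range(1,6): go([-40,0,51-48.5*k/5],.13*k)
E
```

```text
(array([ 0.2, -0.3, 50.1]), array([ 0.002,  0.001, -0.002]))
shift [-32.6  -0.5 -23.7] turn [0.02 0.07 0.13] | 40 0
shift [-27.7  -0.5 -21.7] turn [ 0.02 -7.38  0.14] | 35 7
shift [-22.1  -0.5 -18.3] turn [  0.03 -14.82   0.14] | 29 15
shift [-16.1  -0.4 -13.5] turn [  0.03 -22.27   0.14] | 21 22
shift [-9.7 -0.4 -7.1] turn [  0.04 -29.72   0.15] | 12 30
shift [-3.2 -0.4  0.9] turn [  0.04 -37.17   0.15] | 3 37
```

Call:
{"name": "carry_out", "arguments": {
  "commands": "0 -32.6 -0.5 -23.7 0 0 0;0 -27.7 -0.5 -21.7 0 -7.4 0;0 -22.1 -0.5 -18.3 0 -14.8 0;0 -16.1 -0.5 -13.5 0 -22.3 0;0 -9.7 -0.5 -7.1 0 -29.7 0;0 -3.2 -0.5 0.9 0 -37.2 0;0 -3.2 -0.5 0.9 0 -37.2 0;0 -3.2 -0.5 0.9 0 -37.2 0"
}}

```text
time: 9.8
ee_pos: [546.2, 208.5, 270.1]
orientation: [[-0.27, 0.963, 0.009], [0.962, 0.27, -0.036], [-0.037, -0.001, -0.999]]
wrist_force: [-1.1, -0.3, -1.6]
grip_width: 49.8
grip_force: 39.9
```

```bash
python3 - <<'E'
from h import *
print(heel(),PT()[:3,:3].T@monitor.read_state()["wrist_force"]); go([-22,0,2.5],.65); go([-11,0,2.5],.65)
E
```

```text
(array([-37.9,   0.5,   2.3]), array([ 0.003,  0.645, -0.   ])) [ 0.00564775  1.1770649  -1.62707299]
shift [16.2  0.3 -1. ] turn [ 0.01 -0.26  0.2 ] | 16 0
shift [27.2  0.4 -1.4] turn [ 0.01 -0.26  0.2 ] | 27 0
```

Call:
{"name": "carry_out", "arguments": {
  "commands": "0 9 0 -0.5 0 -0.2 0;0 17 0 -0.9 0 -0.2 0;0 17 0 -0.9 0 -0.2 0;0 17 0 -0.9 0 -0.2 0"
}}

```text
time: 10.2
ee_pos: [542.0, 224.2, 270.5]
orientation: [[-0.269, 0.963, 0.012], [0.962, 0.269, -0.042], [-0.043, -0.0, -0.999]]
wrist_force: [-0.5, -0.1, -1.3]
grip_width: 50.0
grip_force: 39.9
```

```bash
python3 - <<'E'
from h import *
print(heel(),PT()[:3,:3].T@monitor.read_state()["wrist_force"]); go([-11,0,2.5],.65)
E
```

```text
(array([-22.1,   0.2,   2.4]), array([ 0.002,  0.652, -0.001])) [-0.00650524  0.52908283 -1.345531  ]
shift [10.9  0.2 -0.5] turn [0.04 0.09 0.12] | 11 0
```

Now feed in, in small steps, checking force.

Call:
{"name": "carry_out", "arguments": {
  "commands": "0 2 0 -0.1 0 0 0;0 4 0 -0.2 0 0 0;0 4 0 -0.2 0 0 0"
}}

```text
time: 10.5
ee_pos: [540.8, 228.2, 270.5]
orientation: [[-0.269, 0.963, 0.012], [0.962, 0.269, -0.042], [-0.044, 0.0, -0.999]]
wrist_force: [-0.9, -0.9, -1.7]
grip_width: 49.5
grip_force: 39.9
```

Call:
{"name": "carry_out", "arguments": {
  "commands": "0 1 0 0 0 0 0;0 2 0 -0.1 0 0 0;0 2 0 -0.1 0 0 0"
}}

```text
time: 10.8
ee_pos: [540.3, 230.2, 270.5]
orientation: [[-0.269, 0.963, 0.012], [0.962, 0.269, -0.042], [-0.044, 0.0, -0.999]]
wrist_force: [-0.2, 0.0, -0.8]
grip_width: 49.4
grip_force: 39.9
```

Call:
{"name": "carry_out", "arguments": {
  "commands": "0 1 0 0 0 0 0;0 2 0 -0.1 0 0 0;0 2 0 -0.1 0 0 0"
}}

```text
time: 11.1
ee_pos: [539.7, 232.1, 270.5]
orientation: [[-0.269, 0.963, 0.012], [0.962, 0.269, -0.042], [-0.044, 0.0, -0.999]]
wrist_force: [-0.5, 0.1, -1.5]
grip_width: 49.9
grip_force: 39.9
```

Call:
{"name": "carry_out", "arguments": {
  "commands": "0 1 0 0 0 0 0;0 2 0 -0.1 0 0 0;0 2 0 -0.1 0 0 0"
}}

```text
time: 11.4
ee_pos: [539.2, 234.0, 270.5]
orientation: [[-0.269, 0.963, 0.012], [0.962, 0.269, -0.042], [-0.044, -0.0, -0.999]]
wrist_force: [0.3, -0.3, -2.1]
grip_width: 49.9
grip_force: 39.9
```

```bash
python3 - <<'E'
from h import *
print(heel(),PT()[:3,:3].T@monitor.read_state()["wrist_force"]); go([-11,0,2.5],.65); go([-5,0,8],.65)
E
```

```text
(array([-11.9,   0.3,   2.4]), array([ 0.002,  0.652, -0.001])) [-0.35582911 -0.24257375 -2.05765944]
shift [0.7 0.2 0. ] turn [0.05 0.12 0.13] | 1 0
shift [ 6.5  0.2 -5.8] turn [0.05 0.12 0.13] | 9 0
```

Call:
{"name": "carry_out", "arguments": {
  "commands": "0 1.5 0.1 -0.7 0 0 0;0 2.5 0.1 -1.8 0 0 0;0 2.5 0.1 -1.8 0 0 0"
}}

```text
time: 11.7
ee_pos: [538.6, 236.6, 272.4]
orientation: [[-0.269, 0.963, 0.012], [0.962, 0.269, -0.042], [-0.044, 0.0, -0.999]]
wrist_force: [0.1, -0.5, -0.9]
grip_width: 50.1
grip_force: 39.9
```

Call:
{"name": "carry_out", "arguments": {
  "commands": "0 1 0 -1 0 0 0;0 2 0 -2 0 0 0;0 2 0 -2 0 0 0"
}}

```text
time: 12.0
ee_pos: [538.1, 238.6, 274.3]
orientation: [[-0.269, 0.963, 0.012], [0.962, 0.269, -0.042], [-0.044, 0.0, -0.999]]
wrist_force: [-0.1, -0.7, -1.8]
grip_width: 49.8
grip_force: 39.9
```

Call:
{"name": "carry_out", "arguments": {
  "commands": "0 1 0 -1 0 0 0;0 2 0 -2 0 0 0;0 2 0 -2 0 0 0"
}}

```text
time: 12.3
ee_pos: [537.5, 240.6, 276.2]
orientation: [[-0.269, 0.963, 0.012], [0.962, 0.269, -0.042], [-0.044, 0.0, -0.999]]
wrist_force: [0.4, 0.0, -1.3]
grip_width: 49.9
grip_force: 39.9
```

```bash
python3 - <<'E'
from h import *
print(heel(),PT()[:3,:3].T@monitor.read_state()["wrist_force"]); go([-5,0,8],.65)
for t in(.52,.39,.26,.13,0): go([-5,0,8],t)
E
```

```text
(array([-5.1,  0.1,  8.1]), array([ 0.002,  0.652, -0.001])) [-0.08939181 -0.35030861 -1.32105836]
shift [-0.   0.   0.2] turn [0.06 0.12 0.13] | 0 0
shift [-9.6  0.   7.5] turn [0.06 7.56 0.13] | 12 8
shift [-18.1   0.   16. ] turn [ 0.05 15.01  0.13] | 24 15
shift [-25.4  -0.   25.5] turn [ 0.05 22.46  0.12] | 36 22
shift [-31.5  -0.   35.9] turn [ 0.04 29.91  0.12] | 48 30
shift [-36.2  -0.   47. ] turn [ 0.04 37.36  0.12] | 59 37
```

```bash
cat > plan.py <<'E'
import numpy as np
def seg(*P):
    return np.vstack([np.linspace(a,b,25) for a,b in zip(P[:-1],P[1:])])
body=seg((0,-46.5),(0,0),(10,0),(10,16.5),(6.5,16.5),(6.5,3.5),(0,3.5))
boxes=[(0,4,14,50),(0,24,-60,0),(18,24,-60,60),(0,24,26,50)]
def clr(x,z,t):
    c,s=np.cos(t),np.sin(t); p=np.column_stack([x+body[:,0]*c+body[:,1]*s,z-body[:,0]*s+body[:,1]*c])
    d=1e9
    for a,b,e,f in boxes:
        dx=np.maximum(a-p[:,0],p[:,0]-b); dz=np.maximum(e-p[:,1],p[:,1]-f)
        d=min(d,np.where((dx>0)|(dz>0),np.hypot(np.maximum(dx,0),np.maximum(dz,0)),np.maximum(dx,dz)).min())
    return d
X=np.arange(-14,.6,.25);Z=np.arange(0,12.1,.25)
if __name__=="__main__":
  print("now",clr(-5.1,8.1,.652))
  for t in np.arange(.65,-.01,-.065):
    g=np.array([[clr(x,z,t) for z in Z] for x in X]); i=np.unravel_index(g.argmax(),g.shape)
    print(round(t,3),X[i[0]],Z[i[1]],"clr",g.max().round(2))
E
python3 plan.py
```

```text
now 2.0322263810071517
0.65 -4.25 9.0 clr 2.95
0.585 -3.75 8.5 clr 2.98
0.52 -3.25 8.25 clr 3.07
0.455 -2.5 7.75 clr 3.25
0.39 -2.0 7.25 clr 3.45
0.325 -1.5 6.75 clr 3.56
0.26 -1.25 7.25 clr 3.16
0.195 -1.25 7.0 clr 2.71
0.13 -1.25 6.75 clr 2.23
0.065 -14.0 0.0 clr 2.95
-0.0 -14.0 0.25 clr 4.0
```

```bash
python3 - <<'E'
from h import *
for x,z,t in[(-3.7,8.5,.585),(-3.2,8.2,.52),(-2.5,7.7,.455),(-2,7.2,.39),(-1.6,7,.325),(-1.3,7,.26)]: go([x,0,z],t)
E
```

```text
shift [-3.6  0.   3.2] turn [0.06 3.84 0.13] | 5 4
shift [-7.8  0.   7.2] turn [0.06 7.56 0.13] | 11 8
shift [-11.5   0.   11.8] turn [ 0.06 11.29  0.13] | 16 11
shift [-15.1   0.   16.7] turn [ 0.05 15.01  0.13] | 22 15
shift [-18.5   0.   21.5] turn [ 0.05 18.74  0.12] | 28 19
shift [-21.7  -0.   26.4] turn [ 0.05 22.46  0.12] | 34 22
```

Call:
{"name": "carry_out", "arguments": {
  "commands": "0 -3.6 0 3.2 0 3.8 0.1;0 -7.8 0 7.2 0 7.6 0.1;0 -11.5 0 11.8 0 11.3 0.1;0 -11.5 0 11.8 0 11.3 0.1;0 -15.1 0 16.7 0 15 0.1;0 -15.1 0 16.7 0 15 0.1;0 -15.1 0 16.7 0 15 0.1"
}}

```text
time: 13.0
ee_pos: [541.8, 225.3, 260.2]
orientation: [[-0.261, 0.964, -0.057], [0.941, 0.267, 0.206], [0.214, -0.0, -0.977]]
wrist_force: [-0.1, -0.2, 0.2]
grip_width: 49.8
grip_force: 39.9
```

```bash
python3 - <<'E'
from h import *
print(heel(),PT()[:3,:3].T@monitor.read_state()["wrist_force"])
for x,z,t in[(-1.6,7,.325),(-1.3,7,.26),(-1.3,7,.195),(-1.3,6.7,.13),(-1.3,6,.065),(-1.2,5,0)]: go([x,0,z],t)
E
```

```text
(array([-2.3,  0. ,  7. ]), array([-0.   ,  0.393, -0.001])) [-0.20082403  0.12877002  0.21111647]
shift [-4.4  0.1  3.8] turn [0.03 3.89 0.01] | 6 4
shift [-8.8  0.1  7.6] turn [0.03 7.61 0.01] | 12 8
shift [-13.2   0.1  11.8] turn [ 0.03 11.34  0.  ] | 18 11
shift [-17.4   0.1  16.4] turn [ 0.03 15.06  0.  ] | 24 15
shift [-21.3   0.1  21.7] turn [ 0.03 18.78 -0.  ] | 30 19
shift [-25.    0.1  27.6] turn [ 0.04 22.51 -0.  ] | 37 23
```

Call:
{"name": "carry_out", "arguments": {
  "commands": "0 -4.4 0.1 3.8 0 3.9 0;0 -8.8 0.1 7.6 0 7.6 0;0 -8.8 0.1 7.6 0 7.6 0;0 -13.2 0.1 11.8 0 11.3 0;0 -17.4 0.1 16.4 0 15.1 0;0 -17.4 0.1 16.4 0 15.1 0;0 -17.4 0.1 16.4 0 15.1 0"
}}

```text
time: 13.7
ee_pos: [545.5, 212.5, 240.5]
orientation: [[-0.237, 0.964, -0.123], [0.856, 0.267, 0.443], [0.46, -0.0, -0.888]]
wrist_force: [-0.3, 0.1, -1.7]
grip_width: 50.0
grip_force: 39.9
```

```bash
python3 - <<'E'
from h import *
print(heel(),PT()[:3,:3].T@monitor.read_state()["wrist_force"])
for x,z,t in[(-1.3,6,.065),(-1.2,5,0),(-1,3,0),(-1,0.5,0)]: go([x,0,z],t)
E
```

```text
(array([-1.1, -0.1,  6.8]), array([ 0.  ,  0.13, -0.  ])) [ 0.12567434  0.23932637 -1.74814003]
shift [-5.4 -0.1  4.1] turn [0.02 3.74 0.02] | 7 4
shift [-10.5  -0.1   8.9] turn [0.02 7.46 0.02] | 14 7
shift [-11.2  -0.1  10.7] turn [0.02 7.46 0.02] | 16 7
shift [-12.4  -0.1  12.9] turn [0.02 7.46 0.02] | 18 7
```

Call:
{"name": "carry_out", "arguments": {
  "commands": "0 -5.4 0 4.1 0 3.7 0;0 -5.4 0 4.1 0 3.7 0;0 -10.5 0 8.9 0 7.5 0;0 -10.5 0 8.9 0 7.5 0;0 -11.2 0 10.7 0 7.5 0;0 -11.2 0 10.7 0 7.5 0;0 -11.2 0 10.7 0 7.5 0"
}}

```text
time: 14.4
ee_pos: [546.8, 207.8, 225.9]
orientation: [[-0.219, 0.964, -0.153], [0.789, 0.268, 0.553], [0.574, 0.0, -0.819]]
wrist_force: [0.1, -0.3, -1.2]
grip_width: 49.8
grip_force: 39.9
```

```bash
python3 - <<'E'
from h import *
print(heel(),PT()[:3,:3].T@monitor.read_state()["wrist_force"])
for x,z,t in[(-1,1.2,0),(-1,-.3,0)]: go([x,0,z],t)
E
```

```text
(array([-0.8, -0.1,  3.3]), array([ 0.   , -0.003, -0.001])) [-0.36133503 -0.01057274 -1.16406157]
shift [-1.2 -0.1  1.5] turn [ 0.04 -0.16  0.06] | 2 0
shift [-2.1 -0.1  2.7] turn [ 0.04 -0.16  0.06] | 3 0
```

Lower gently until it rests.

Call:
{"name": "carry_out", "arguments": {
  "commands": "0 -0.6 0 0.8 0 0 0;0 -1.2 0 1.6 0 0 0;0 -1.2 0 1.6 0 0 0"
}}

```text
time: 14.7
ee_pos: [546.8, 207.5, 223.4]
orientation: [[-0.218, 0.964, -0.154], [0.789, 0.267, 0.554], [0.575, -0.0, -0.818]]
wrist_force: [0.2, 0.3, -1.2]
grip_width: 49.5
grip_force: 39.9
```

Call:
{"name": "carry_out", "arguments": {
  "commands": "0 -0.3 0 0.4 0 0 0;0 -0.6 0 0.8 0 0 0;0 -0.6 0 0.8 0 0 0"
}}

```text
time: 15.0
ee_pos: [546.8, 207.4, 222.5]
orientation: [[-0.218, 0.964, -0.154], [0.788, 0.267, 0.554], [0.575, -0.0, -0.818]]
wrist_force: [0.7, -0.1, -1.2]
grip_width: 49.7
grip_force: 39.9
```

Call:
{"name": "carry_out", "arguments": {
  "commands": "0 -0.2 0 0.3 0 0 0;0 -0.4 0 0.6 0 0 0;0 -0.4 0 0.6 0 0 0"
}}

```text
time: 15.3
ee_pos: [546.9, 207.4, 222.2]
orientation: [[-0.219, 0.964, -0.154], [0.788, 0.267, 0.554], [0.575, 0.0, -0.818]]
wrist_force: [-0.7, -1.7, 3.8]
grip_width: 50.1
grip_force: 39.9
```

```bash
python3 - <<'E'
from h import *
print(heel(),PT()[:3,:3].T@monitor.read_state()["wrist_force"])
E
```

```text
(array([-1.1, -0.1, -0.3]), array([ 0.   , -0.005, -0.001])) [-1.42470046  1.16322908  3.76826102]
```

Call:
{"name": "carry_out", "arguments": {
  "commands": "70 0 0 0 0 0 0;80 0 0 0 0 0 0;80 0 0 0 0 0 0;80 0 0 0 0 0 0;80 0 0 0 0 0 0"
}}

```text
time: 15.8
ee_pos: [546.8, 207.5, 221.8]
orientation: [[-0.219, 0.964, -0.154], [0.788, 0.267, 0.554], [0.575, -0.0, -0.818]]
wrist_force: [0.1, 0.6, 0.2]
grip_width: 73.7
grip_force: 0.0
```

Call:
{"name": "carry_out", "arguments": {
  "commands": "80 0 0 -10 0 0 0;80 0 0 -30 0 0 0;80 0 0 -60 0 0 0;80 0 0 -90 0 0 0;80 0 0 -120 0 0 0;80 0 0 -120 0 0 0;80 0 0 -120 0 0 0"
}}

```text
time: 16.5
ee_pos: [565.3, 140.6, 320.3]
orientation: [[-0.218, 0.964, -0.153], [0.789, 0.266, 0.554], [0.575, 0.001, -0.818]]
wrist_force: [-0.3, -0.3, -1.9]
grip_width: 74.9
grip_force: 0.0
```

```bash
python3 - <<'E'
from h import *
print(monitor.read_state()["grip_width"])
cv2.imwrite("pics/w3.png",get_image("wrist")[:,:,::-1])
E
```

```text
74.86690368406299
```

View pics/w3.png

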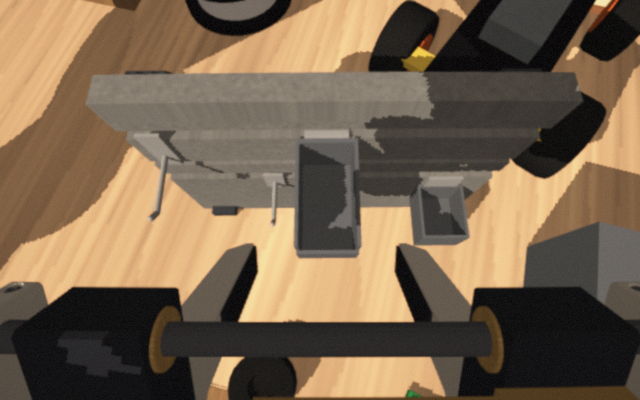

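The bin (295–360, 130–255) hangs in the upper groove, square to the panel. Its hanger runs into the mouth at (327, 133), and the gripper is clear of it.

```bash
python3 -c "
from workcell import r
print(r.finish_job())"
```

```text
the job is handed in; nothing more can be done
None
```

The grey bin with the hanger is hanging level and released in the upper groove, its back about 1 mm off the panel face by the arm's own reading; the job is handed in (about 16.5 s of the 58 s used), but no verdict came back.

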